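Lever a relief tile out of its press mould

ROBOT

A 7-joint arm with a two-finger parallel gripper is mounted at the origin on the work surface. World frame = base frame: x ahead of the robot, y to its left, z up, the work surface at z = 0. Lengths are in m, angles in rad, forces in N, time in s.
With the tool pointing down it reaches from about 0.4 to 0.875 m from the base axis. Payload 19.3 kg.
Tool frame: the origin (TCP) lies on the centre line of the jaws, within the pads' length; the fingertips stand 14 mm ahead of it and the grasp point (between the pads) lies 5 mm behind it; x points along the fingers, y is the direction in which the jaws open and shut, and the axes are right-handed (so a half turn about x gives the same grasp; the last joint's range is limited). The gripper opens to 85 mm and grips with 20 to 120 N. Pads are 22 mm wide; open, the fingers measure 114 mm over their backs; the gripper's body (76 mm by 85 mm) begins 54 mm behind the grasp point. The pads swing forward as they close: fully open they stand 13 mm farther back than shut.
Start: joints at [-1.171, 0.521, -0.036, 1.599, 0.021, 1.021, -0.113], TCP at [0.283, 0.557, 0.245] pointing down, gripper open.
Joint ranges: [-2.91, 2.91], [-0.3, 2.13], [-1.5, 1.42], [0.17, 2.43], [-1.26, 4.41], [0.16, 1.93], [-2.52, 2.52]. Speed limits (rad/s): [1.89, 1.89, 2.39, 2.39, 3.01, 3.01, 3.01].

INTERFACE

Orientations are given as [roll, pitch, yaw] about the fixed x, y, z axes, in that order (R = Rz(yaw) Ry(pitch) Rx(roll)).
In Python, from workcell import monitor, optics, bot gives the robot as it stands.
- The arm moves only by the tool arm_command, never from a script. Its arguments are lists of equal length, an entry for each row: "delta_pos": the shift along the tool's x, y, z as a fraction of full scale, a list of three; "rotation": the turn, a rotation vector about the tool's x, y, z as a fraction of full scale, a list of three. In form: {"delta_pos": [[dx, dy, dz], ...], "rotation": [[wx, wy, wz], ...]}. A call has 1 to 10 rows; each row shifts and turns the pose as measured when the row begins, along the tool's axes as they then stand; what a row does not reach is not made up. Full scale, the value 1, is 30 mm for a shift and 6 degrees for a turn. A row lasts 1/10 s, in which the tool goes at most 50 mm and 8.59 degrees, less where a joint would pass 70% of its speed; a pose out of reach is approached as far as the arm can. A call with a number of a shift or a turn outside -1 to 1 is refused whole. A call with a gripper value outside its range is refused whole. "gripper" is the closure, from -1 (fully open) to 1 (shut), so that 0 is half open, set as the call begins (left out, the last holds). The fingers move at their own pace and stop on an object; "grip_force" is the grip in N (left out, the last holds). Time passes only in rows, so rows that do not move let the fingers close. It gives the time, the measured TCP pose, the force and the opening at its end, in the units of the state.
- monitor.observe(): the state, without advancing time (a new reading comes with each control period).
- optics.grab_frame(name): name is "scene" or "top" or "wrist"; returns the picture (400x640x3 uint8, red, green, blue); there is no depth.
- optics.camera_params(name): a dict with "fx", "fy", "cx", "cy" (pixels), "dist_coeffs" ([k1, k2, p1, p2, k3] as OpenCV has them; the pictures are not rectified), "origin" and "rotation" of the camera in the world. Camera axes: x right, y down, z forward; pixel columns grow to the right and rows downward; lengths in m; the calibration is good to about 2 mm. A picture is of the moment at which its call begins: read the wrist's pose just before it. camera_params takes no time and is no camera call; for the wrist camera it gives the pose at the moment of the call.
- bot.job_done(): hands the job in, once; it reports no verdict.
The state is a dict: "clock": time; "qpos": joint angles; "qd": joint speeds; "joint_efforts": joint torques, N m; "position": TCP position; "tool_rot": TCP orientation; "force": force on the tool from outside, world axes, zero at the start; "moment": the same for the moment, N m; "grip_width": finger opening in m.
Only numpy, scipy, OpenCV 4.12 (cv2) and the standard library are available. Lean on these libraries where they do the work, as an engineer would, in place of code of your own. Each camera call takes 0.05 s, during which the arm holds its last target. There are 200 camera calls.

TASK

The plaster tile is stuck in its wooden press mould: set the tip of the pry bar through the notch under the end of the tile, lever it over the mould's steel cross-rod and prise that end up until the spring clips let go and it stays up. Put the bar back flat on its dark tool board, and lift the tile out and lay it gently, bird face up, flat in the middle of the plywood drying board. Leave the jar, the pot and the bird figure where they are.

Things in the scene. Friction and masses are not known exactly. Their poses are not given: they have to be found in the camera images.
- mould: Fixed wooden press mould, an open frame 136 x 95 mm, walls 46 mm high and 12 mm thick (10 mm at the pry end). Origin: on the table under the middle of the seated tile; +x runs level along the tile to the pry end, z up. The seated tile fills it with gaps of 2 mm at the ends and 4.5 mm at the sides, underside 30 mm above the table, ends at x = -55 and +55 mm.
- notch (a point): Middle of the notch in the mould's pry-end wall (wall at mould x = 57 to 67 mm), 30 mm above the table, level with the seated tile's underside. The notch is 36 mm wide and open at the top; from it a channel as wide runs in under the tile to mould x = 20 mm, its floor 6 mm above the table.
- clips (a point): Midway between two sprung steel clips in the mould's long walls (mould x = 43 to 51 mm), at the height of their tops, 49 mm. Their noses sit over beads on the tile's sides; it takes about 30 N upward at the tile's end to force them. When that end is up 16 mm they snap in under the beads and hold it up (tile sloping about 0.15 rad, far end still down); it then lifts straight out freely.
- fulcrum: The fulcrum: a round steel cross-rod, 12 mm diameter, fixed outside the notch 87 mm along the mould's +x axis and parallel to its y axis, between two end posts 42 mm high with 60 mm between them. Origin: on the table under the middle of the rod; axes as the mould's. The rod's centre line is 30 mm above the origin, its top 36 mm.
- tile_center (a point): Centre of the plaster tile, 110 x 62 x 18 mm, 0.2 kg, a 2 mm bird relief on top, a 15 mm long bead standing 2.5 mm out low on each long side, 47 mm along +x. x along its length to the pry end, z out of the bird face. Seated, its top is 2 mm above the walls: no grip until its end is prised up; then grip its long sides across 62 mm, about 30 mm along +x.
- tile_end (a point): Middle of the lower edge of the tile's pry end (55 mm along the tile's x from its centre, at the underside). Its height is 30 mm when seated, about 46 mm when it rests sprung loose on the clips.
- bar_grip (a point): Middle of the pry bar's wooden handle, half-way up (8 mm above the bar's underside). Bar 210 mm long, 0.16 kg: pale handle 98 mm long, 24 wide, 16 thick; flat steel blade 112 mm long, 20 wide, 6 thick; undersides flush. x points to the blade's tip, 160 mm from here; mid-length is 55 mm from here; z up.
- tool_board: Fixed dark wooden board, 250 (x) x 120 (y) x 8 mm, on which the pry bar lies at first. Origin: centre of its underside, on the table.
- drying_board: Fixed pale plywood board, 190 (x) x 130 (y) x 12 mm, empty. Origin: centre of its underside, on the table.
- bar_mid (a point): Middle of the pry bar's length, on its underside; axes as for the grip.
- tile: The same plaster tile; origin at the centre of its underside.
- bar: The same pry bar; origin at its mid-length on its underside.
- jar_center (a point): Centre of a closed grey paint jar, 64 mm across, 75 mm high; leave alone.
- pot_center (a point): Centre of a white pot, 70 mm across, 65 mm high; leave alone.
- bird_center (a point): Centre of a small ceramic bird figure, about 90 mm long and 66 mm high; leave alone.
Mind the look-alikes: they are no part of the job. Of the things shaped like the mould, the wooden one is meant. Of the things shaped like the tile, the white one is meant.

How it is judged:
On the way, in this order (a step that is already met when the one before it is completed fails the run):
1. the bar, bearing on the cross-rod and under the tile, has prised the tile's end up by at least 13 mm (z of tile_end in the frame of mould above 0.043 m and contact force between bar and tile above 0.3 N and contact force between bar and fulcrum above 0.3 N), for 0.05 s.
2. the tile's end stays up at least 12 mm, held by the clips, with neither the bar nor the fingers touching the tile (z of tile_end in the frame of mould above 0.042 m and contact force between each of bar, the fingers and tile below 0.05 N), for 0.2 s.
3. the tile is lifted clear of the mould in the gripper (height (world z) of tile_center above 0.07 m and contact force between the fingers and tile above 0.5 N), for 0.1 s.
At the end, for the whole second after the job is handed in: The tile lies flat and still on the drying board, bird face up, its centre within 45 mm (along the board) and 35 mm (across) of the board's centre; the pry bar lies flat and still on the tool board, its mid-length within 70 mm (along) and 50 mm (across) of that board's centre (x of tile_center in the frame of drying_board between -0.045 and 0.045 m and y of tile_center in the frame of drying_board between -0.035 and 0.035 m and z of tile_center in the frame of drying_board below 0.025 m and angle between each of tile_center, bar_mid's own z axis and vertical below 0.08 rad and linear speed of each of tile, bar below 0.02 m/s and x of bar_mid in the frame of tool_board between -0.07 and 0.07 m and y of bar_mid in the frame of tool_board between -0.05 and 0.05 m and z of bar_mid in the frame of tool_board below 0.014 m); the robot touches nothing.
It fails at once if jar, pot or bird figure moved more than 30 mm (distance of any of jar_center, pot_center, bird_center from where it was at the start of the episode above 0.03 m).
It fails at once if the tile, away from the mould, is dropped (faster than 0.7 m/s with no finger on it) (linear speed of tile above 0.7 m/s and contact force between the fingers and tile below 0.05 N and horizontal distance between tile_center and mould above 0.06 m).
It also fails if it takes over 72 s, if anything falls off the work surface, if the arm or the gripper's body presses on something with over 40 N, if the wrist force passes 120 N, or if a joint passes its speed limit or range.

## Working session

There is one attempt and no reset: what is moved stays moved. The work goes in short steps, Python scripts to look and compute and a tool call to move; the robot and the scene stay as the last step left them, time stands still between calls to the robot, and variables do not carry over. Pictures are saved under pics/ and viewed, about 8 in all and at most 12, crops included, and the job is handed in when it is done.

Besides the shell and the picture viewer there is one more tool, called after ">>>" by a JSON object that holds its "fn" and its "kwargs". arm_command: Moves the arm, as the interface text tells. Its arguments: {"type":"object","properties":{"delta_pos":{"type":"array","items":{"type":"array","items":{"type":"number"}}},"rotation":{"type":"array","items":{"type":"array","items":{"type":"number"}}},"gripper":{"type":"number"},"grip_force":{"type":"number"}},"required":["delta_pos","rotation"]}

```bash
ls; mkdir -p pics
cat > h.py <<'E'
import numpy as np,cv2
from scipy.spatial.transform import Rotation as R
from workcell import monitor,optics,bot
def K(p): return np.array([[p['fx'],0,p['cx']],[0,p['fy'],p['cy']],[0,0,1]])
def rot(p):
    r=np.array(p['rotation'],float)
    return r if r.shape==(3,3) else R.from_euler('xyz',r).as_matrix()
def ray(p,uv,z):
    uv=np.array(uv,float).reshape(-1,1,2)
    n=cv2.undistortPoints(uv,K(p),np.array(p['dist_coeffs'],float)).reshape(-1,2)
    d=np.c_[n,np.ones(len(n))]@rot(p).T; o=np.array(p['origin'])
    return o+d*((z-o[2])/d[:,2])[:,None]
def proj(p,X):
    r=rot(p).T; X=np.array(X,float).reshape(-1,3)
    return cv2.projectPoints(X,cv2.Rodrigues(r)[0],-r@np.array(p['origin']),K(p),np.array(p['dist_coeffs'],float))[0].reshape(-1,2)
def snap(n,f):
    p=optics.camera_params(n); im=optics.grab_frame(n)[:,:,::-1].copy(); cv2.imwrite('pics/'+f,im); return p,im
E
python3 - <<'E'
from h import *
print(monitor.observe())
for n in ('top','scene'):
    p,im=snap(n,n+'0.png'); print(n,p)
E
```

```text
pics
{'clock': 0.0, 'qpos': array([-1.17120484,  0.52203796, -0.03635298,  1.59998163,  0.02123942,
        1.02107914, -0.11283443]), 'qd': array([-0.00013472, -0.00230075,  0.00014482,  0.00144033,  0.00024617,
       -0.0012548 ,  0.00012561]), 'joint_efforts': array([-6.76817835e-04, -9.27104759e+01,  1.97895348e+00, -3.69936526e+01,
        1.76397135e-02,  8.20394838e-03, -4.08346602e-05]), 'position': array([0.28282627, 0.55700326, 0.24471996]), 'tool_rot': array([-1.48196055,  1.56967645, -1.95175413]), 'force': array([ 0.49007102, -0.86127825, -0.01306821]), 'moment': array([-0.00485972,  0.02125047, -0.0026995 ]), 'grip_width': 0.08551977302807788}
top {'fx': 431.08498014437237, 'fy': 431.08498014437237, 'cx': 316.4722429619161, 'cy': 207.66493688013244, 'dist_coeffs': array([-0.11728461,  0.        ,  0.        ,  0.        ,  0.        ]), 'origin': array([ 0.47463513, -0.00635833,  1.14722531]), 'rotation': array([-3.10452368,  0.01861989, -1.59626526])}
scene {'fx': 387.4592123550617, 'fy': 387.4592123550617, 'cx': 327.9812601430814, 'cy': 197.92338570434973, 'dist_coeffs': array([-0.04662735,  0.        ,  0.        ,  0.        ,  0.        ]), 'origin': array([0.98550494, 0.63930459, 0.66685949]), 'rotation': array([-2.20254242,  0.02389946,  2.47425594])}
```

View pics/top0.png

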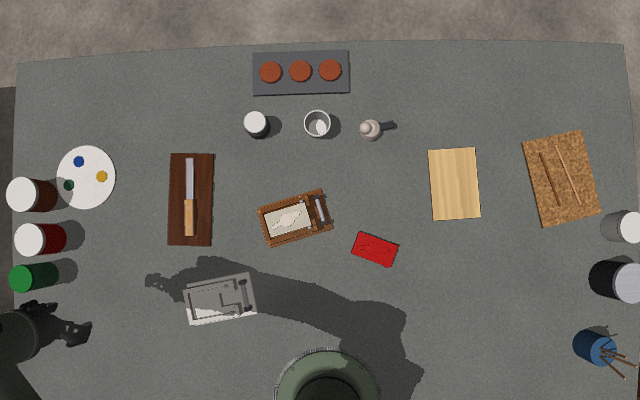

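View pics/scene0.png

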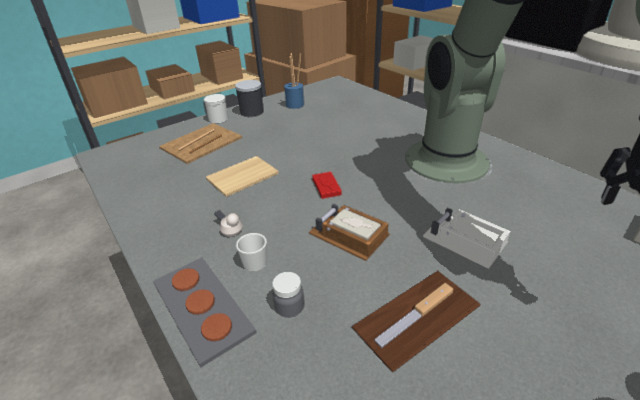

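Wooden mould (295,218) versus a grey one at (220,298). White tile sits in the wooden mould, with a red one at (375,249). Bar is on the dark board (190,198). The drying board is the pale one (455,184), not the cork (560,178) or the slate (300,72). Rod is at (320,208), so the pry end is to the right.

Run:
```python
from h import *
im=cv2.imread('pics/top0.png'); p=optics.camera_params('top'); hsv=cv2.cvtColor(im,cv2.COLOR_BGR2HSV)
def box(name,roi,lo,hi,z):
    x0,y0,x1,y1=roi; m=np.zeros(im.shape[:2],np.uint8); m[y0:y1,x0:x1]=cv2.inRange(hsv,lo,hi)[y0:y1,x0:x1]
    c=max(cv2.findContours(m,0,2)[0],key=cv2.contourArea); r=cv2.minAreaRect(c)
    P=ray(p,cv2.boxPoints(r),z)[:,:2]; c=P.mean(0)
    e1,e2=P[1]-P[0],P[2]-P[1]; e=e1 if np.linalg.norm(e1)>np.linalg.norm(e2) else e2
    print(name,np.round(r[0],1),'c',c.round(4),'yaw',np.degrees(np.arctan2(e[1],e[0])).round(1),'dims',np.linalg.norm(e1).round(3),np.linalg.norm(e2).round(3))
box('toolb',(150,140,230,255),(0,60,20),(15,255,110),.008)
box('handle',(175,190,205,245),(8,80,140),(25,255,255),.024)
box('blade',(175,150,205,205),(90,0,110),(170,80,255),.014)
box('dry',(415,135,495,230),(10,50,120),(30,255,255),.012)
box('tile',(255,185,320,250),(10,5,150),(40,70,255),.049)
box('mould',(245,180,340,255),(5,80,50),(20,255,255),.046)
box('rod',(310,190,335,225),(100,0,90),(179,90,255),.036)
r=R.from_euler('xyz',monitor.observe()['tool_rot']).as_matrix(); print(r.round(3))
q=optics.camera_params('wrist'); print(q['origin'],rot(q).round(2),q['fx'])
a=cv2.resize(im[175:260,240:345],None,fx=5,fy=5,interpolation=2); cv2.imwrite('pics/c1.png',a)
```

```text
toolb [189.9 199.1] c [0.55   0.3545] yaw -2.9 dims 0.251 0.122
handle [188. 217.] c [0.501  0.3544] yaw 179.1 dims 0.022 0.095
blade [189. 178.] c [0.6059 0.3536] yaw 179.4 dims 0.017 0.108
dry [453.8 183.1] c [ 0.5735 -0.3539] yaw -177.7 dims 0.131 0.192
tile [287.2 219.3] c [0.4881 0.0887] yaw -74.4 dims 0.108 0.06
mould [294.1 217.8] c [0.4915 0.0713] yaw -74.4 dims 0.175 0.111
rod [319.8 209.9] c [0.5104 0.0049] yaw -164.1 dims 0.01 0.06
[[-0.     0.453  0.892]
 [-0.001  0.892 -0.453]
 [-1.    -0.001  0.   ]]
[0.21841179 0.5901586  0.37298442] [[ 0.45  0.86  0.25]
 [ 0.89 -0.43 -0.13]
 [-0.    0.28 -0.96]] 311.97653825936186
```

View pics/c1.png

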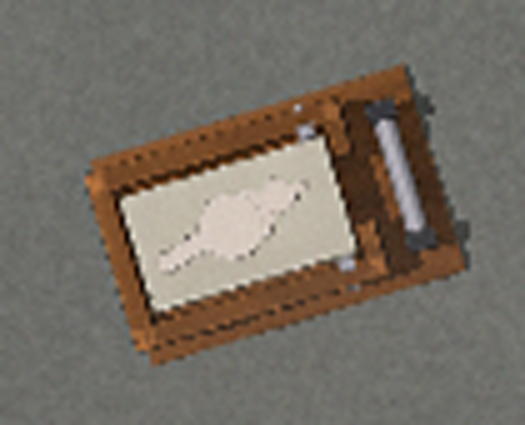

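>>> {"fn": "arm_command", "kwargs": {"delta_pos": [[0, -0.27, 0.95], [0, -0.27, 0.95], [0, -0.27, 0.95], [0, -0.27, 0.95], [0, -0.27, 0.95], [0, -0.27, 0.95], [0, -0.27, 0.95], [0, -0.27, 0.95], [0, -0.27, 0.95], [0, -0.27, 0.95]], "rotation": [[0, 0, 0], [0, 0, 0], [0, 0, 0], [0, 0, 0], [0, 0, 0], [0, 0, 0], [0, 0, 0], [0, 0, 0], [0, 0, 0], [0, 0, 0]], "gripper": -1}}

```text
clock: 1.1
position: [0.5037, 0.3509, 0.2413]
tool_rot: [-2.035, 1.564, -2.496]
force: [0.3, 0.9, 0.7]
grip_width: 0.0854
```

>>> {"fn": "arm_command", "kwargs": {"delta_pos": [[0, 0, 0], [0, 0, 0], [0, 0, 0], [0, 0, 0], [0, 0, 0], [0, 0, 0], [0, 0, 0], [0, 0, 0], [0, 0, 0], [0, 0, 0]], "rotation": [[1, 0, 0], [1, 0, 0], [1, 0, 0], [1, 0, 0], [1, 0, 0], [1, 0, 0], [1, 0, 0], [1, 0, 0], [1, 0, 0], [1, 0, 0]]}}

```text
clock: 2.1
position: [0.5066, 0.3443, 0.2379]
tool_rot: [-0.779, 1.557, -2.336]
force: [-0.4, -0.7, 0.3]
grip_width: 0.0852
```

>>> {"fn": "arm_command", "kwargs": {"delta_pos": [[0, 0, 0], [0, 0, 0], [0, 0, 0], [0, 0, 0], [0, 0, 0], [0, 0, 0], [0, 0, 0], [0, 0, 0], [0, 0, 0], [0, 0, 0]], "rotation": [[1, 0, 0], [1, 0, 0], [1, 0, 0], [1, 0, 0], [1, 0, 0], [1, 0, 0], [1, 0, 0], [1, 0, 0], [1, 0, 0], [1, 0, 0]]}}

```text
clock: 3.1
position: [0.5048, 0.3437, 0.2349]
tool_rot: [0.279, 1.551, -2.369]
force: [-0.3, 0.1, -0.6]
grip_width: 0.0854
```

```bash
cat >> h.py <<'E'
def togo(pos,yaw_y,pitch=0):
    """target TCP pos; jaw y yaw (deg); pitch rad about tool y -> tool-frame shift and rotvec in full-scale units"""
    s=monitor.observe(); r=R.from_euler('xyz',s['tool_rot']).as_matrix()
    a=np.radians(yaw_y); y=np.array([np.cos(a),np.sin(a),0]); x=np.array([0,0,-1.]); z=np.cross(x,y)
    t=np.c_[x,y,z]@R.from_rotvec([0,pitch,0]).as_matrix()
    d=r.T@(np.array(pos)-s['position']); w=R.from_matrix(r.T@t).as_rotvec(degrees=True)
    print('t',s['clock'],'pos',s['position'].round(4),'F',np.round(s['force'],1),'q',s['qpos'].round(2),'w',s['grip_width'].round(4))
    print('shift units',(d/.03).round(2),'rot units',(w/6).round(2));
E
python3 - <<'E'
from h import *
togo((.501,.354,.20),-90.7)
E
```

```text
Traceback (most recent call last):
  File "h.py", line 24, in togo
    print('t',s['clock'],'pos',s['position'].round(4),'F',np.round(s['force'],1),'q',s['qpos'].round(2),'w',s['grip_width'].round(4))
                                                                                                            ^^^^^^^^^^^^^^^^^^^^^
AttributeError: 'float' object has no attribute 'round'
```

```bash
sed -i "s/s\['grip_width'\].round(4)/round(s['grip_width'],4)/" h.py
python3 - <<'E'
from h import *
togo((.501,.354,.20),-90.7)
E
```

```text
t 3.1 pos [0.5048 0.3437 0.2349] F [-0.3  0.1 -0.6] q [-1.07  0.58  0.56  1.66 -0.35  1.03 -1.47] w 0.0854
shift units [ 1.16 -0.37 -0.07] rot units [ 4.83  0.16 -0.1 ]
```

>>> {"fn": "arm_command", "kwargs": {"delta_pos": [[0.3, 0, 0], [0.3, 0, 0], [0.3, 0, 0], [0.3, 0, 0], [0, 0, 0], [0, 0, 0]], "rotation": [[1, 0, 0], [1, 0, 0], [1, 0, 0], [1, 0, 0], [0.83, 0.1, -0.1], [0, 0, 0]]}}

```text
clock: 3.7
position: [0.5032, 0.3432, 0.1959]
tool_rot: [0.793, 1.563, -2.384]
force: [0.3, 0.1, -0.1]
grip_width: 0.0852
```

Run:
```python
from h import *
togo((.501,.354,.20),-90.7)
p,im=snap('wrist','w1.png')
print(proj(p,[[.501,.354,.024],[.66,.354,.014],[.501,.366,.024]]).round(0))
```

```text
t 3.7 pos [0.5032 0.3432 0.1959] F [ 0.3  0.1 -0.1] q [-1.13  0.66  0.68  1.71 -0.48  0.96 -1.88] w 0.0852
shift units [-0.14 -0.36  0.09] rot units [-0.23  0.05 -0.05]
[[310. 187.]
 [302.  10.]
 [298. 188.]]
```

View pics/w1.png

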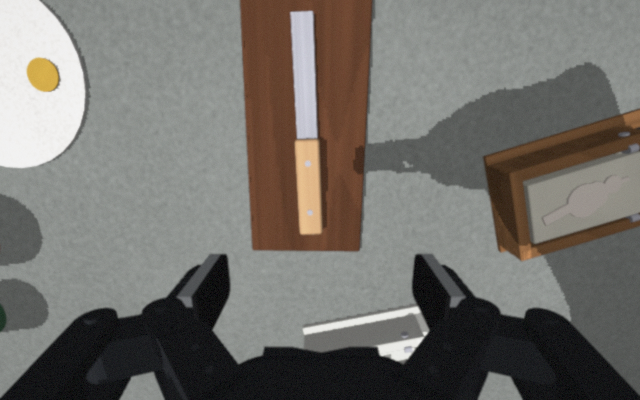

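>>> {"fn": "arm_command", "kwargs": {"delta_pos": [[0.7, -0.15, 0.05], [0.8, -0.15, 0.05], [0.8, -0.06, 0], [0.8, 0, 0], [0.8, 0, 0], [0.8, 0, 0], [0, 0, 0]], "rotation": [[-0.2, 0.05, -0.05], [0, 0, 0], [0, 0, 0], [0, 0, 0], [0, 0, 0], [0, 0, 0], [0, 0, 0]]}}

```text
clock: 4.45
position: [0.5004, 0.3566, 0.0513]
tool_rot: [-1.047, 1.568, 2.108]
force: [-0.7, -0.2, 1.5]
grip_width: 0.0855
```

Run:
```python
from h import *
togo((.501,.354,.023),-90.7)
```

```text
t 4.45 pos [0.5004 0.3566 0.0513] F [-0.7 -0.2  1.5] q [-1.05  0.84  0.52  1.77 -0.61  0.7  -1.75] w 0.0855
shift units [ 0.94  0.09 -0.02] rot units [0.24 0.01 0.02]
```

>>> {"fn": "arm_command", "kwargs": {"delta_pos": [[0.4, 0.08, -0.02], [0.35, 0, 0], [0.25, 0, 0], [0, 0, 0]], "rotation": [[0.24, 0, 0], [0, 0, 0], [0, 0, 0], [0, 0, 0]]}}

```text
clock: 4.85
position: [0.5022, 0.3548, 0.0216]
tool_rot: [-1.615, 1.567, 1.516]
force: [-0.2, -0.4, 0.1]
grip_width: 0.0854
```

>>> {"fn": "arm_command", "kwargs": {"delta_pos": [[0, 0, 0], [0, 0, 0], [0, 0, 0], [0, 0, 0], [0, 0, 0], [0, 0, 0], [0, 0, 0], [0, 0, 0], [0, 0, 0], [0, 0, 0]], "rotation": [[0, 0, 0], [0, 0, 0], [0, 0, 0], [0, 0, 0], [0, 0, 0], [0, 0, 0], [0, 0, 0], [0, 0, 0], [0, 0, 0], [0, 0, 0]], "gripper": 1, "grip_force": 100}}

```text
clock: 5.85
position: [0.5028, 0.3556, 0.0236]
tool_rot: [-1.848, 1.565, 1.284]
force: [0.4, 0.0, -1.3]
grip_width: 0.0211
```

Run:
```python
from h import *
togo((.501,.354,.023),-90.7)
```

```text
t 5.85 pos [0.5028 0.3556 0.0236] F [ 0.4  0.  -1.3] q [-1.03  0.88  0.49  1.78 -0.65  0.65 -1.74] w 0.0211
shift units [0.02 0.05 0.06] rot units [ 0.02 -0.02  0.06]
```

>>> {"fn": "arm_command", "kwargs": {"delta_pos": [[-0.5, 0, 0], [-1, 0, 0], [-1, 0, 0], [-1, 0, 0], [-0.8, 0, 0], [0, 0, 0], [0, 0, 0], [0, 0, 0], [0, 0, 0], [0, 0, 0]], "rotation": [[0, 0, 0], [0, 0, 0], [0, 0, 0], [0, 0, 0], [-0.5, 0, 0], [-1, 0, 0], [-1, 0, 0], [-1, 0, 0], [-1, 0, 0], [-1, 0, 0]]}}

```text
clock: 6.85
position: [0.5031, 0.3533, 0.1679]
tool_rot: [-2.817, 1.562, 0.908]
force: [0.2, -1.3, -1.9]
grip_width: 0.0213
```

>>> {"fn": "arm_command", "kwargs": {"delta_pos": [[0, 0, 0], [0, 0, 0], [0, 0, 0], [0, 0, 0], [0, 0, 0], [0, 0, 0], [0, 0, 0], [0, 0, 0], [0, 0, 0], [0, 0, 0]], "rotation": [[-1, 0, 0], [-1, 0, 0], [-1, 0, 0], [-1, 0, 0], [-1, 0, 0], [-1, 0, 0], [-1, 0, 0], [-1, 0, 0], [-1, 0, 0], [-1, 0, 0]]}}

```text
clock: 7.85
position: [0.5048, 0.3493, 0.1794]
tool_rot: [1.867, 1.556, 0.395]
force: [-0.5, -0.6, -1.8]
grip_width: 0.0214
```

```bash
cat >> h.py <<'E'
M0=np.array([.4885,.0887,0]); MY=-74.6
def mw(x,y,z,yaw=None):
    a=np.radians(MY); return M0+[x*np.cos(a)-y*np.sin(a),x*np.sin(a)+y*np.cos(a),z]
TX,TZ=.0156,.1582
def tipgo(x,z,th,y=0):
    a=np.radians(MY+90); Y=np.array([np.cos(a),np.sin(a),0]); X=np.array([0,0,-1.]); Z=np.cross(X,Y)
    t=np.c_[X,Y,Z]@R.from_rotvec([0,-th,0]).as_matrix()
    pos=mw(x,y,z)-TX*t[:,0]+TZ*t[:,2]; togo(pos,MY+90,-th)
    s=monitor.observe(); r=R.from_euler('xyz',s['tool_rot']).as_matrix()
    tip=s['position']+TX*r[:,0]-TZ*r[:,2]-M0; c,d=np.cos(np.radians(MY)),np.sin(np.radians(MY))
    print('tip in mould (mm)',(1e3*np.array([c*tip[0]+d*tip[1],-d*tip[0]+c*tip[1],tip[2]])).round(1),'target TCP',pos.round(4))
E
python3 - <<'E'
from h import *
tipgo(.115,.090,0.0)
E
```

```text
t 7.85 pos [0.5048 0.3493 0.1794] F [-0.5 -0.6 -1.8] q [-0.84  0.58  0.2   1.71 -0.14  0.85 -0.48] w 0.0214
shift units [ 2.38  0.1  17.58] rot units [-1.62 -0.03 -0.14]
tip in mould (mm) [-402.9  111.8  164.4] target TCP [ 0.561  -0.1747  0.1056]
```

>>> {"fn": "arm_command", "kwargs": {"delta_pos": [[0, 0, 0], [0, 0, 0.5], [0, 0, 1], [0, 0, 1], [0, 0, 1], [0, 0, 1], [0, 0, 1], [0, 0, 1], [0, 0, 1], [0, 0, 1]], "rotation": [[-1, 0, 0], [-0.6, 0, -0.1], [0, 0, 0], [0, 0, 0], [0, 0, 0], [0, 0, 0], [0, 0, 0], [0, 0, 0], [0, 0, 0], [0, 0, 0]]}}

```text
clock: 8.85
position: [0.5758, 0.0943, 0.1899]
tool_rot: [1.283, 1.559, -0.008]
force: [0.4, 0.3, -0.7]
grip_width: 0.0217
```

Run:
```python
from h import *
tipgo(.115,.090,0.0)
```

```text
t 8.85 pos [0.5758 0.0943 0.1899] F [ 0.4  0.3 -0.7] q [-0.38  0.52  0.17  1.78 -0.11  0.83  0.11] w 0.0217
shift units [ 2.8  -2.98  8.47] rot units [ 0.11  0.03 -0.11]
tip in mould (mm) [-140.3   84.1  173.8] target TCP [ 0.561  -0.1747  0.1056]
```

>>> {"fn": "arm_command", "kwargs": {"delta_pos": [[0, -0.37, 1], [0, -0.37, 1], [0, -0.37, 1], [0, -0.37, 1], [0, -0.37, 1], [0, -0.37, 1], [0, -0.37, 1], [0, -0.37, 1], [0, 0, 0.2], [0, 0, 0]], "rotation": [[0.1, 0, -0.1], [0, 0, 0], [0, 0, 0], [0, 0, 0], [0, 0, 0], [0, 0, 0], [0, 0, 0], [0, 0, 0], [0, 0, 0], [0, 0, 0]]}}

```text
clock: 9.85
position: [0.5522, -0.187, 0.2019]
tool_rot: [0.277, 1.556, -1.037]
force: [-0.4, 0.3, -1.6]
grip_width: 0.0214
```

>>> {"fn": "arm_command", "kwargs": {"delta_pos": [[0, 0, 0], [0, 0, 0], [0, 0, 0], [0, 0, 0], [0, 0, 0], [0, 0, 0]], "rotation": [[0, -1, 0], [0, -1, 0], [0, -1, 0], [0, -1, 0], [0, -0.7, 0], [0, 0, 0]]}}

```text
clock: 10.45
position: [0.5533, -0.1829, 0.2055]
tool_rot: [0.026, 1.047, -1.289]
force: [0.2, 0.4, -1.2]
grip_width: 0.0212
```

Run:
```python
from h import *
tipgo(.115,.060,0.5)
p,im=snap('wrist','w2.png')
for n in ('rod',): print(proj(p,[mw(.087,y,.036) for y in (-.03,0,.03)]+[mw(.057,y,.046) for y in (-.018,.018)]+[mw(.055,y,.048) for y in (-.031,.031)]).round(0))
```

```text
t 10.45 pos [ 0.5533 -0.1829  0.2055] F [ 0.2  0.4 -1.2] q [-0.49  0.53  0.6   2.    0.39  0.56 -0.05] w 0.0212
shift units [ 1.07  0.29 -1.88] rot units [-0.14  0.22 -0.06]
tip in mould (mm) [149.8  -7.2 113. ] target TCP [ 0.5539 -0.1488  0.1495]
[[ 266. -301.]
 [ 334. -302.]
 [ 401. -301.]
 [ 288. -414.]
 [ 382. -413.]
 [ 253. -420.]
 [ 417. -419.]]
```

View pics/w2.png

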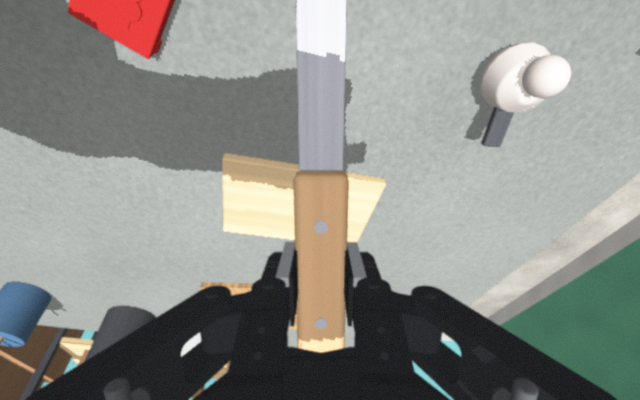

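>>> {"fn": "arm_command", "kwargs": {"delta_pos": [[0.3, 0.1, -0.5], [0.3, 0.1, -0.5], [0.3, 0.1, -0.5], [0.15, 0, -0.4], [0, 0, 0]], "rotation": [[-0.14, 0.2, -0.06], [0, 0, 0], [0, 0, 0], [0, 0, 0], [0, 0, 0]]}}

```text
clock: 11.0
position: [0.5536, -0.1467, 0.149]
tool_rot: [0.009, 1.077, -1.3]
force: [-0.3, -0.0, -1.9]
grip_width: 0.0212
```

Run:
```python
from h import *
tipgo(.107,.051,0.5)
ps,s=snap('scene','s2.png'); pt,t=snap('top','t2.png')
st=monitor.observe(); r=R.from_euler('xyz',st['tool_rot']).as_matrix()
T=st['position']+.0096*r[:,0]-TZ*r[:,2]
B=[T+r[:,1]*k for k in(-.01,.01)]
print('pred tip corners top',proj(pt,B).round(1),'scene',proj(ps,B).round(1))
R3=[mw(.087,y,.036) for y in(-.03,.03)]
print('pred rod ends top',proj(pt,R3).round(1),'scene',proj(ps,R3).round(1))
a=cv2.resize(t[180:245,270:370],None,fx=5,fy=5,interpolation=2); b=cv2.resize(s[185:265,280:400],None,fx=5,fy=5,interpolation=2)
b=b[:,:500]; b=cv2.resize(s[185:265,280:380],None,fx=5,fy=5,interpolation=2)
cv2.imwrite('pics/c2.png',np.hstack([a[:325,:395],b[:325,:400]]))
cv2.imwrite('pics/c2.png',np.vstack([cv2.resize(t[190:240,285:385],None,fx=6,fy=6,interpolation=2),cv2.resize(s[190:240,285:385],None,fx=6,fy=6,interpolation=2)]))
```

```text
t 11.0 pos [ 0.5536 -0.1467  0.149 ] F [-0.3 -0.  -1.9] q [-0.51  0.62  0.56  2.02  0.36  0.49 -0.11] w 0.0212
shift units [ 0.16 -0.01 -0.31] rot units [-0.07 -0.06 -0.01]
tip in mould (mm) [112.3   1.4  60.3] target TCP [ 0.5518 -0.1411  0.1405]
pred tip corners top [[329.7 209.4]
 [327.4 201.8]] scene [[320.2 199.8]
 [315.4 203.6]]
pred rod ends top [[323.2 220.6]
 [316.4 198.3]] scene [[332.7 208.2]
 [318.9 220. ]]
```

View pics/c2.png

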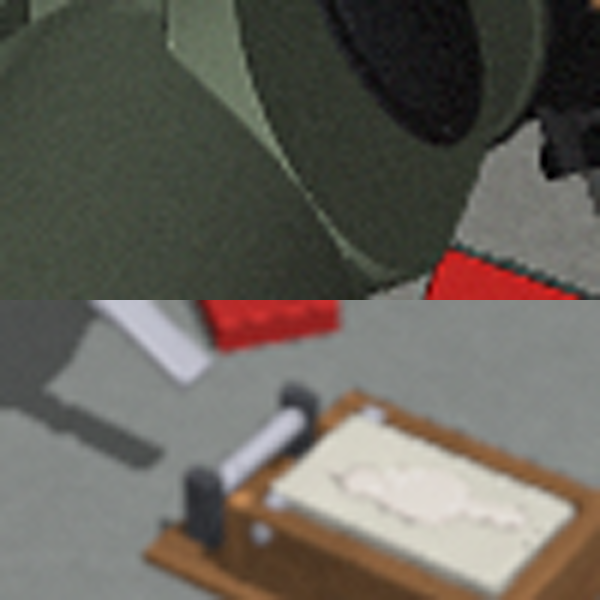

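>>> {"fn": "arm_command", "kwargs": {"delta_pos": [[0.16, -0.01, -0.3], [0, 0, 0]], "rotation": [[-0.07, -0.06, 0], [0, 0, 0]]}}

```text
clock: 11.3
position: [0.5526, -0.1427, 0.1421]
tool_rot: [0.007, 1.07, -1.297]
force: [-0.7, 0.4, -2.4]
grip_width: 0.0209
```

Run:
```python
from h import *
tipgo(.070,.0290,0.5)
```

```text
t 11.3 pos [ 0.5526 -0.1427  0.1421] F [-0.7  0.4 -2.4] q [-0.53  0.64  0.57  2.03  0.36  0.47 -0.12] w 0.0209
shift units [ 0.07 -0.01 -1.51] rot units [-0.02  0.01 -0.02]
tip in mould (mm) [108.9   0.7  52.4] target TCP [ 0.542  -0.1054  0.1185]
```

>>> {"fn": "arm_command", "kwargs": {"delta_pos": [[0.03, 0, -0.5], [0.03, 0, -0.5], [0, 0, -0.4], [0, 0, 0]], "rotation": [[0, 0, 0], [0, 0, 0], [0, 0, 0], [0, 0, 0]]}}

```text
clock: 11.7
position: [0.5423, -0.1046, 0.1186]
tool_rot: [0.008, 1.07, -1.295]
force: [0.8, -1.2, -0.7]
grip_width: 0.0213
```

Run:
```python
from h import *
tipgo(.037,.012,0.5)
```

```text
t 11.7 pos [ 0.5423 -0.1046  0.1186] F [ 0.8 -1.2 -0.7] q [-0.61  0.68  0.58  2.06  0.35  0.44 -0.2 ] w 0.0213
shift units [-0.02 -0.02 -1.22] rot units [-0.02  0.01 -0.03]
tip in mould (mm) [69.4  0.8 28.9] target TCP [ 0.5332 -0.0736  0.1015]
```

>>> {"fn": "arm_command", "kwargs": {"delta_pos": [[0, 0, -0.4], [0, 0, -0.4], [0, 0, -0.4], [0, 0, 0]], "rotation": [[0, 0, 0], [0, 0, 0], [0, 0, 0], [0, 0, 0]]}}

```text
clock: 12.1
position: [0.5334, -0.071, 0.0998]
tool_rot: [0.008, 1.07, -1.294]
force: [0.3, -0.7, -2.1]
grip_width: 0.0216
```

Run:
```python
from h import *
tipgo(.037,.012,0.5)
ps,s=snap('scene','s3.png')
for th in(.4,.3,.2,.1,.0,-.05):
    # underside tangent to rod top, tip at 52mm from rod along bar
    c,sn=np.cos(th),np.sin(th); x=87-6*sn-48*c; z=30+6*c-48*sn
    print('th',th,x.round(1),z.round(1)); tipgo(x/1e3,z/1e3,th)
```

```text
t 12.1 pos [ 0.5334 -0.071   0.0998] F [ 0.3 -0.7 -2.1] q [-0.68  0.72  0.58  2.08  0.33  0.42 -0.27] w 0.0216
shift units [-0.01 -0.03  0.1 ] rot units [-0.01  0.01 -0.04]
tip in mould (mm) [34.6  1.1 10.1] target TCP [ 0.5332 -0.0736  0.1015]
th 0.4 40.5 16.8
t 12.15 pos [ 0.5336 -0.0718  0.1002] F [ 1.8  0.3 -1.4] q [-0.68  0.72  0.58  2.08  0.33  0.42 -0.26] w 0.0214
shift units [ 0.43 -0.03  0.27] rot units [-0.01  0.97 -0.04]
tip in mould (mm) [35.5  1.1 10.5] target TCP [ 0.5363 -0.0849  0.0928]
th 0.3 39.4 21.5
t 12.15 pos [ 0.5336 -0.0718  0.1002] F [ 1.8  0.3 -1.4] q [-0.68  0.72  0.58  2.08  0.33  0.42 -0.26] w 0.0214
shift units [ 0.81 -0.03  0.29] rot units [-0.01  1.93 -0.04]
tip in mould (mm) [35.5  1.1 10.5] target TCP [ 0.5379 -0.0905  0.0832]
th 0.2 38.8 26.3
t 12.15 pos [ 0.5336 -0.0718  0.1002] F [ 1.8  0.3 -1.4] q [-0.68  0.72  0.58  2.08  0.33  0.42 -0.26] w 0.0214
shift units [ 1.18 -0.03  0.27] rot units [-0.01  2.88 -0.04]
tip in mould (mm) [35.5  1.1 10.5] target TCP [ 0.5391 -0.0952  0.0731]
th 0.1 38.6 31.2
t 12.15 pos [ 0.5336 -0.0718  0.1002] F [ 1.8  0.3 -1.4] q [-0.68  0.72  0.58  2.08  0.33  0.42 -0.26] w 0.0214
shift units [ 1.55 -0.03  0.21] rot units [-0.01  3.84 -0.04]
tip in mould (mm) [35.5  1.1 10.5] target TCP [ 0.5401 -0.0988  0.0625]
th 0.0 39.0 36.0
t 12.15 pos [ 0.5336 -0.0718  0.1002] F [ 1.8  0.3 -1.4] q [-0.68  0.72  0.58  2.08  0.33  0.42 -0.26] w 0.0214
shift units [ 1.91 -0.03  0.11] rot units [-0.01  4.79 -0.04]
tip in mould (mm) [35.5  1.1 10.5] target TCP [ 0.5409 -0.1014  0.0516]
th -0.05 39.4 38.4
t 12.15 pos [ 0.5336 -0.0718  0.1002] F [ 1.8  0.3 -1.4] q [-0.68  0.72  0.58  2.08  0.33  0.42 -0.26] w 0.0214
shift units [ 2.09 -0.03  0.05] rot units [-0.01  5.27 -0.04]
tip in mould (mm) [35.5  1.1 10.5] target TCP [ 0.5411 -0.1023  0.0461]
```

>>> {"fn": "arm_command", "kwargs": {"delta_pos": [[0.3, 0, 0.1], [0.25, 0, 0.1], [0.25, 0, 0.05], [0, 0, 0]], "rotation": [[0, 0.65, 0], [0, 0.65, 0], [0, 0.6, 0], [0, 0, 0]]}}

```text
clock: 12.55
position: [0.539, -0.087, 0.0818]
tool_rot: [0.017, 1.274, -1.281]
force: [0.6, -8.9, 8.7]
grip_width: 0.0215
```

```bash
cat > lev.py <<'E'
from h import *
import sys
for th in map(float,sys.argv[1:]):
    c,sn=np.cos(th),np.sin(th); x=87-6*sn-48*c; z=30+6*c-48*sn
    print('th',th,x.round(1),z.round(1)); tipgo(x/1e3,z/1e3,th)
E
python3 lev.py .2 .1 0
```

```text
th 0.2 38.8 26.3
t 12.55 pos [ 0.539  -0.087   0.0818] F [ 0.6 -8.9  8.7] q [-0.35  0.65  0.32  2.03  0.23  0.43 -0.04] w 0.0215
shift units [ 0.35 -0.07  0.17] rot units [ 0.03  0.92 -0.06]
tip in mould (mm) [36.1  1.7 20.7] target TCP [ 0.5391 -0.0952  0.0731]
th 0.1 38.6 31.2
t 12.55 pos [ 0.539  -0.087   0.0818] F [ 0.6 -8.9  8.7] q [-0.35  0.65  0.32  2.03  0.23  0.43 -0.04] w 0.0215
shift units [ 0.73 -0.07  0.18] rot units [ 0.04  1.88 -0.05]
tip in mould (mm) [36.1  1.7 20.7] target TCP [ 0.5401 -0.0988  0.0625]
th 0.0 39.0 36.0
t 12.55 pos [ 0.539  -0.087   0.0818] F [ 0.6 -8.9  8.7] q [-0.35  0.65  0.32  2.03  0.23  0.43 -0.04] w 0.0215
shift units [ 1.1  -0.08  0.16] rot units [ 0.04  2.83 -0.05]
tip in mould (mm) [36.1  1.7 20.7] target TCP [ 0.5409 -0.1014  0.0516]
```

>>> {"fn": "arm_command", "kwargs": {"delta_pos": [[0.2, 0, 0.1], [0.2, 0, 0.07], [0.2, 0, 0.0], [0.15, 0, 0]], "rotation": [[0, 0.5, 0], [0, 0.5, 0], [0, 0.5, 0], [0, 0.4, 0]]}}

```text
clock: 12.95
position: [0.5419, -0.0923, 0.0616]
tool_rot: [0.067, 1.482, -1.225]
force: [0.8, 1.4, -1.1]
grip_width: 0.0216
```

```bash
python3 lev.py .0 -.05 -.1
```

```text
th 0.0 39.0 36.0
t 12.95 pos [ 0.5419 -0.0923  0.0616] F [ 0.8  1.4 -1.1] q [-0.03  0.66  0.06  1.97  0.1   0.49  0.21] w 0.0216
shift units [ 0.36 -0.12  0.25] rot units [ 0.1   0.85 -0.06]
tip in mould (mm) [32.5  1.9 32. ] target TCP [ 0.5409 -0.1014  0.0516]
th -0.05 39.4 38.4
t 12.95 pos [ 0.5419 -0.0923  0.0616] F [ 0.8  1.4 -1.1] q [-0.03  0.66  0.06  1.97  0.1   0.49  0.21] w 0.0216
shift units [ 0.54 -0.12  0.27] rot units [ 0.1   1.33 -0.06]
tip in mould (mm) [32.5  1.9 32. ] target TCP [ 0.5411 -0.1023  0.0461]
th -0.1 39.8 40.8
t 12.95 pos [ 0.5419 -0.0923  0.0616] F [ 0.8  1.4 -1.1] q [-0.03  0.66  0.06  1.97  0.1   0.49  0.21] w 0.0216
shift units [ 0.73 -0.12  0.27] rot units [ 0.1   1.8  -0.06]
tip in mould (mm) [32.5  1.9 32. ] target TCP [ 0.5413 -0.103   0.0405]
```

>>> {"fn": "arm_command", "kwargs": {"delta_pos": [[0.2, 0, 0.1], [0.2, 0, 0.1], [0.2, 0, 0.05], [0, 0, 0]], "rotation": [[0, 0.5, 0], [0, 0.5, 0], [0, 0.4, 0], [0, 0, 0]]}}

```text
clock: 13.35
position: [0.5442, -0.1034, 0.0437]
tool_rot: [3.043, 1.509, 1.747]
force: [-0.4, -0.4, 0.6]
grip_width: 0.0216
```

```bash
python3 lev.py -.05 -.1
python3 - <<'E'
from h import *
ps,s=snap('scene','s4.png')
for L in(0,10,16): print(L,proj(ps,[mw(.055,y,.048+L/1e3) for y in(-.031,.031)]).round(1).tolist())
cv2.imwrite('pics/c4.png',cv2.resize(s[175:250,290:400],None,fx=6,fy=6,interpolation=2))
E
```

```text
th -0.05 39.4 38.4
t 13.35 pos [ 0.5442 -0.1034  0.0437] F [-0.4 -0.4  0.6] q [ 0.18  0.71 -0.09  1.9   0.    0.55  0.38] w 0.0216
shift units [-0.08 -0.09 -0.07] rot units [ 0.06 -0.11 -0.06]
tip in mould (mm) [41.1  1.7 37.9] target TCP [ 0.5411 -0.1023  0.0461]
th -0.1 39.8 40.8
t 13.35 pos [ 0.5442 -0.1034  0.0437] F [-0.4 -0.4  0.6] q [ 0.18  0.71 -0.09  1.9   0.    0.55  0.38] w 0.0216
shift units [ 0.11 -0.09 -0.03] rot units [ 0.06  0.36 -0.05]
tip in mould (mm) [41.1  1.7 37.9] target TCP [ 0.5413 -0.103   0.0405]
0 [[342.8, 208.6], [328.7, 221.1]]
10 [[342.8, 205.5], [328.6, 218.0]]
16 [[342.8, 203.7], [328.5, 216.1]]
```

View pics/c4.png

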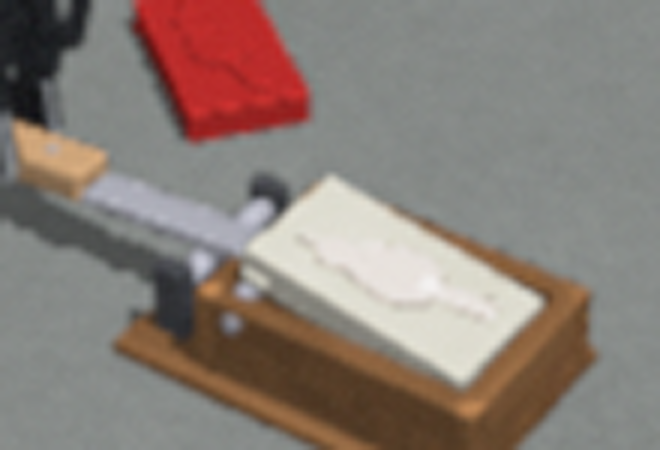

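>>> {"fn": "arm_command", "kwargs": {"delta_pos": [[0.12, 0, 0], [0.1, 0, 0], [0, 0, 0]], "rotation": [[0, 0.25, 0], [0, 0.2, 0], [0, 0, 0]]}}

```text
clock: 13.7
position: [0.5446, -0.1021, 0.0383]
tool_rot: [3.078, 1.467, 1.785]
force: [0.3, -2.5, 2.9]
grip_width: 0.0214
```

```bash
python3 lev.py -.1
python3 - <<'E'
from h import *
print(monitor.observe()['force'],monitor.observe()['moment'])
E
```

```text
th -0.1 39.8 40.8
t 13.7 pos [ 0.5446 -0.1021  0.0383] F [ 0.3 -2.5  2.9] q [ 0.23  0.73 -0.13  1.88 -0.02  0.57  0.42] w 0.0214
shift units [-0.07 -0.11 -0.01] rot units [ 0.09 -0.04 -0.05]
tip in mould (mm) [39.9  2.1 39.2] target TCP [ 0.5413 -0.103   0.0405]
[ 0.27874691 -2.46979991  2.8561452 ] [-0.2681211   0.13067147  0.06559653]
```

>>> {"fn": "arm_command", "kwargs": {"delta_pos": [[0.12, 0, 0], [0.08, 0, 0], [0, 0, 0]], "rotation": [[0, 0.3, 0], [0, 0.25, 0], [0, 0, 0]]}}

```text
clock: 14.0
position: [0.545, -0.1008, 0.033]
tool_rot: [3.097, 1.411, 1.806]
force: [1.0, -1.9, 0.3]
grip_width: 0.0212
```

```bash
python3 lev.py -.15
python3 - <<'E'
from h import *
ps,s=snap('scene','s5.png')
print(monitor.observe()['force'],monitor.observe()['moment'])
# far-end/pry-end tile change: compare bright tile mask corner between s4 and s5
for f in('s4','s5'):
    im=cv2.imread(f'pics/{f}.png')[190:250,325:390]; h=cv2.cvtColor(im,cv2.COLOR_BGR2HSV)
    m=cv2.inRange(h,(15,5,170),(45,60,255)); c=max(cv2.findContours(m,0,2)[0],key=cv2.contourArea)[:,0]
    print(f,'top',c[c[:,1].argmin()]+[325,190],'left',c[c[:,0].argmin()]+[325,190],'rows',cv2.countNonZero(m))
a=cv2.imread('pics/s4.png').astype(int);b=s.astype(int);d=abs(a-b).sum(2)[185:250,290:400];print('diff',(d[:, 35:]>60).sum())
E
```

```text
th -0.15 40.4 43.1
t 14.0 pos [ 0.545  -0.1008  0.033 ] F [ 1.  -1.9  0.3] q [ 0.28  0.76 -0.18  1.86 -0.05  0.6   0.47] w 0.0212
shift units [-0.07 -0.14  0.04] rot units [ 0.11 -0.1  -0.05]
tip in mould (mm) [39.   2.4 42.8] target TCP [ 0.5414 -0.1033  0.0349]
[ 1.76158566 -2.49711869  0.45441535] [-0.67724988 -0.03877334  0.05940721]
s4 top [344 204] left [331 215] rows 710
s5 top [344 203] left [331 215] rows 734
diff 173
```

>>> {"fn": "arm_command", "kwargs": {"delta_pos": [[-0.2, 0, 0], [-0.25, 0, 0], [-0.25, 0, 0], [-0.25, 0, 0], [0, 0, 0]], "rotation": [[0, -0.5, 0], [0, -0.6, 0], [0, -0.6, 0], [0, -0.6, 0], [0, 0, 0]]}}

```text
clock: 14.55
position: [0.5448, -0.1003, 0.0627]
tool_rot: [0.091, 1.48, -1.2]
force: [-0.1, 0.3, -2.3]
grip_width: 0.0215
```

```bash
python3 lev.py .1
```

```text
th 0.1 38.6 31.2
t 14.55 pos [ 0.5448 -0.1003  0.0627] F [-0.1  0.3 -2.3] q [-0.02  0.66  0.06  1.96  0.1   0.49  0.22] w 0.0215
shift units [-0.   -0.14 -0.09] rot units [ 0.1  -0.09 -0.09]
tip in mould (mm) [41.1  2.5 32.9] target TCP [ 0.5401 -0.0988  0.0625]
```

>>> {"fn": "arm_command", "kwargs": {"delta_pos": [[0, -0.05, 0.1], [0, -0.05, 0.3], [0, 0, 0.5], [0, 0, 0.7], [0, 0, 0.8], [0, 0, 0.5], [-0.8, 0, 0], [-1, 0, 0], [-1, 0, 0], [-0.8, 0, 0]], "rotation": [[0, 0, 0], [0, 0, 0], [0, 0, 0], [0, 0, 0], [0, 0, 0], [0, 0, 0], [0, 0.3, 0], [0, 0.5, 0], [0, 0, 0], [0, 0, 0]]}}

```text
clock: 15.55
position: [0.5593, -0.1985, 0.1753]
tool_rot: [-3.134, 1.559, 1.846]
force: [0.1, -0.1, -1.6]
grip_width: 0.0214
```

Run:
```python
from h import *
togo((.503,.3556,.180),15.4)
ps,s=snap('scene','s6.png')
cv2.imwrite('pics/c6.png',cv2.resize(s[175:250,290:400],None,fx=6,fy=6,interpolation=2))
```

```text
t 15.55 pos [ 0.5593 -0.1985  0.1753] F [ 0.1 -0.1 -1.6] q [ 0.28  0.56 -0.05  1.74  0.02  0.85  0.49] w 0.0214
shift units [  0.07   3.06 -18.31] rot units [-0.02 -0.12  0.  ]
```

View pics/c6.png

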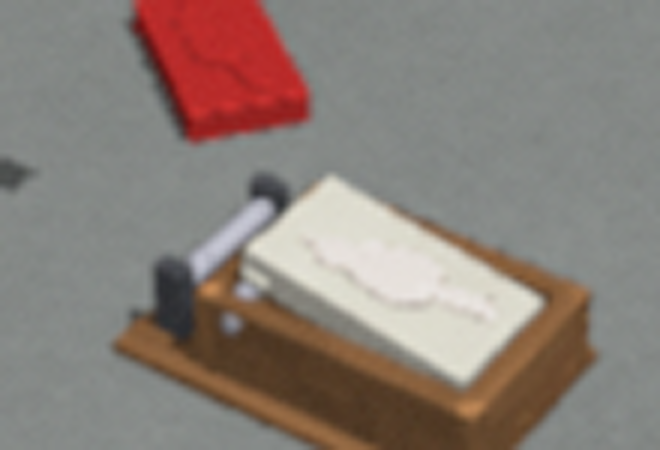

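>>> {"fn": "arm_command", "kwargs": {"delta_pos": [[0, 0.17, -1], [0, 0.17, -1], [0, 0.17, -1], [0, 0.17, -1], [0, 0.17, -1], [0, 0.17, -1], [0, 0.17, -1], [0, 0.17, -1], [0, 0.17, -1], [0, 0.17, -1]], "rotation": [[0, 0, 0], [0, 0, 0], [0, 0, 0], [0, 0, 0], [0, 0, 0], [0, 0, 0], [0, 0, 0], [0, 0, 0], [0, 0, 0], [0, 0, 0]]}}

```text
clock: 16.6
position: [0.534, 0.0911, 0.1811]
tool_rot: [2.986, 1.555, 1.652]
force: [1.2, 0.5, -1.9]
grip_width: 0.0209
```

>>> {"fn": "arm_command", "kwargs": {"delta_pos": [[0, 0.17, -1], [0, 0.17, -1], [0, 0.17, -1], [0, 0.17, -1], [0, 0.17, -1], [0, 0.17, -1], [0, 0.17, -1], [0, 0.17, -1], [0, 0, 0], [0, 0, 0]], "rotation": [[0, 0, 0], [0, 0, 0], [0, 0, 0], [0, 0, 0], [0, 0, 0], [0, 0, 0], [0, 0, 0], [0, 0, 0], [1, 0, 0], [1, 0, 0]]}}

```text
clock: 17.6
position: [0.5246, 0.3326, 0.1808]
tool_rot: [-2.626, 1.546, 2.094]
force: [0.8, 0.0, -2.6]
grip_width: 0.0213
```

>>> {"fn": "arm_command", "kwargs": {"delta_pos": [[0, 0, 0], [0, 0, 0], [0, 0, 0], [0, 0, 0], [0, 0, 0], [0, 0, 0], [0, 0, 0], [0, 0, 0], [0, 0, 0], [0, 0, 0]], "rotation": [[1, 0, 0], [1, 0, 0], [1, 0, 0], [1, 0, 0], [1, 0, 0], [1, 0, 0], [1, 0, 0], [1, 0, 0], [1, 0, 0], [1, 0, 0]]}}

```text
clock: 18.6
position: [0.5351, 0.3164, 0.1748]
tool_rot: [-1.241, 1.537, 2.369]
force: [0.6, -0.1, -1.6]
grip_width: 0.0216
```

Run:
```python
from h import *
togo((.503,.3556,.06),-90.7)
```

```text
t 18.6 pos [0.5351 0.3164 0.1748] F [ 0.6 -0.1 -1.6] q [-0.78  0.61  0.25  1.68 -0.23  0.89 -1.53] w 0.0216
shift units [ 3.88 -1.53  0.32] rot units [4.59 0.18 0.28]
```

>>> {"fn": "arm_command", "kwargs": {"delta_pos": [[0, 0, 0], [0, 0, 0], [0, 0, 0], [0, 0, 0], [0, 0, 0], [0, 0, 0], [0.5, -0.6, 0.5], [0.8, -0.6, 0.4], [1, 0, 0], [0, 0, 0]], "rotation": [[0.9, 0.18, 0.28], [0.9, 0, 0], [0.9, 0, 0], [0.9, 0, 0], [0.9, 0, 0], [0, 0, 0], [0, 0, 0], [0, 0, 0], [0, 0, 0], [0, 0, 0]]}}

```text
clock: 19.6
position: [0.518, 0.3407, 0.0996]
tool_rot: [-1.19, 1.565, 1.921]
force: [-0.7, -0.6, -1.1]
grip_width: 0.0216
```

Run:
```python
from h import *
togo((.503,.3556,.06),-90.7)
```

```text
t 19.6 pos [0.518  0.3407 0.0996] F [-0.7 -0.6 -1.1] q [-0.91  0.73  0.35  1.74 -0.35  0.74 -1.97] w 0.0216
shift units [ 1.32 -0.47  0.51] rot units [-0.17  0.02  0.05]
```

>>> {"fn": "arm_command", "kwargs": {"delta_pos": [[0.5, -0.25, 0.25], [0.6, -0.22, 0.25], [0.6, 0, 0], [0.4, 0, 0], [0, 0, 0]], "rotation": [[-0.17, 0, 0.05], [0, 0, 0], [0, 0, 0], [0, 0, 0], [0, 0, 0]]}}

```text
clock: 20.1
position: [0.5049, 0.3558, 0.0361]
tool_rot: [-1.255, 1.568, 1.881]
force: [-1.1, 0.0, -1.4]
grip_width: 0.0216
```

Run:
```python
from h import *
togo((.503,.3556,.025),-90.7)
```

```text
t 20.1 pos [0.5049 0.3558 0.0361] F [-1.1  0.  -1.4] q [-0.91  0.82  0.3   1.76 -0.38  0.62 -1.96] w 0.0216
shift units [0.37 0.01 0.06] rot units [0.06 0.01 0.03]
```

>>> {"fn": "arm_command", "kwargs": {"delta_pos": [[0.2, 0, 0.05], [0.15, 0, 0], [0, 0, 0]], "rotation": [[0, 0, 0], [0, 0, 0], [0, 0, 0]]}}

```text
clock: 20.4
position: [0.5043, 0.356, 0.0265]
tool_rot: [-1.747, 1.567, 1.389]
force: [-0.1, -0.0, -1.8]
grip_width: 0.0215
```

>>> {"fn": "arm_command", "kwargs": {"delta_pos": [[0, 0, 0], [0, 0, 0], [0, 0, 0], [0, 0, 0], [0, 0, 0], [0, 0, 0], [0, 0, 0]], "rotation": [[0, 0, 0], [0, 0, 0], [0, 0, 0], [0, 0, 0], [0, 0, 0], [0, 0, 0], [0, 0, 0]], "gripper": -1}}

```text
clock: 21.1
position: [0.5054, 0.3566, 0.0283]
tool_rot: [-2.044, 1.564, 1.092]
force: [1.1, -0.5, -0.4]
grip_width: 0.0855
```

>>> {"fn": "arm_command", "kwargs": {"delta_pos": [[-0.5, 0, 0], [-1, 0, 0], [-1, 0, 0], [-1, 0, 0], [-1, 0, 0], [0, 0, 0], [0, 0, 0], [0, 0, 0], [0, 0, 0], [0, 0, 0]], "rotation": [[0, 0, 0], [0, 0, 0], [0, 0, 0], [0, 0, 0], [-1, 0, 0], [-1, 0, 0], [-1, 0, 0], [-1, 0, 0], [-1, 0, 0], [-1, 0, 0]]}}

```text
clock: 22.1
position: [0.5057, 0.3549, 0.1797]
tool_rot: [-3.026, 1.559, 0.759]
force: [-1.1, -0.1, 0.2]
grip_width: 0.0848
```

>>> {"fn": "arm_command", "kwargs": {"delta_pos": [[0, 0, 0], [0, 0, 0], [0, 0, 0], [0, 0, 0], [0, 0, 0], [0, 0, 0], [0, 0, 0], [0, 0, 0], [0, 0, 0], [0, 0, 0]], "rotation": [[-1, 0, 0], [-1, 0, 0], [-1, 0, 0], [-1, 0, 0], [-1, 0, 0], [-1, 0, 0], [-1, 0, 0], [-1, 0, 0], [-1, 0, 0], [-1, 0, 0]]}}

```text
clock: 23.1
position: [0.5074, 0.3519, 0.1918]
tool_rot: [1.796, 1.551, 0.386]
force: [-0.5, 0.3, 0.6]
grip_width: 0.0857
```

Run:
```python
from h import *
g=mw(.028,0,.15); print(g); togo(g,15.4)
```

```text
[0.49593557 0.06170533 0.15      ]
t 23.1 pos [0.5074 0.3519 0.1918] F [-0.5  0.3  0.6] q [-0.67  0.56 -0.06  1.69  0.05  0.88 -0.58] w 0.0857
shift units [ 1.31 -1.95  9.49] rot units [-1.03 -0.03 -0.19]
```

>>> {"fn": "arm_command", "kwargs": {"delta_pos": [[0, 0, 0], [0, -0.33, 1], [0, -0.33, 1], [0, -0.33, 1], [0, -0.33, 1], [0, -0.33, 1], [0, -0.33, 1], [0, -0.33, 1], [0, -0.33, 1], [0, -0.33, 1]], "rotation": [[-1, 0, -0.2], [0, 0, 0], [0, 0, 0], [0, 0, 0], [0, 0, 0], [0, 0, 0], [0, 0, 0], [0, 0, 0], [0, 0, 0], [0, 0, 0]]}}

```text
clock: 24.1
position: [0.4945, 0.0581, 0.2014]
tool_rot: [1.378, 1.563, 0.084]
force: [0.4, -0.2, -0.0]
grip_width: 0.0854
```

Run:
```python
from h import *
togo(mw(.028,0,.12),15.4)
p,im=snap('wrist','w7.png')
a=.146; 
def tl(u,v,w): # tile frame->world; far lower edge stays at (-55,30)
    return mw(-.055+(u+.055)*np.cos(a)-w*np.sin(a),v,.030+(u+.055)*np.sin(a)+w*np.cos(a))
print(proj(p,[tl(u,v,.018) for u,v in((.055,-.031),(.055,.031),(-.055,.031),(-.055,-.031))]).round(0).tolist())
t=optics.camera_params('top')
```

```text
t 24.1 pos [0.4945 0.0581 0.2014] F [ 0.4 -0.2 -0. ] q [-0.19  0.38 -0.06  1.98  0.03  0.78  0.01] w 0.0854
shift units [ 2.71  0.06 -0.11] rot units [ 0.07  0.01 -0.07]
[[288.0, 217.0], [356.0, 217.0], [359.0, 91.0], [287.0, 90.0]]
```

View pics/w7.png

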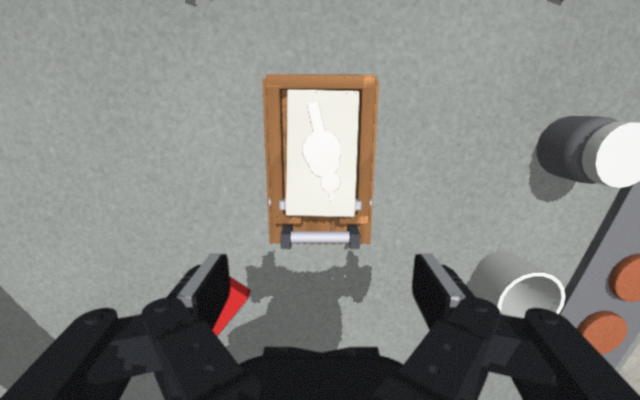

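Run:
```python
from h import *
p=optics.camera_params('wrist'); s=monitor.observe(); r=R.from_euler('xyz',s['tool_rot']).as_matrix()
n=cv2.undistortPoints(np.array([[[225,256.]],[[415,256.]],[[228,300.]],[[413,300.]]]),K(p),np.array(p['dist_coeffs'])).reshape(-1,2)
for i in(0,2):
    d=.0854/(n[i+1,0]-n[i,0])
    for j in(i,i+1): print((r.T@(rot(p)@(d*np.r_[n[j],1])+p['origin']-s['position'])*1e3).round(1))
g=mw(.030,0,.085);togo(g,15.4,-.146)
g=mw(.030,0,.060)-0;togo(g,15.4,-.146)
```

```text
[ -1.  -43.3  -9.7]
[-1.1 42.1 -9.7]
[ -3.6 -43.1  11.4]
[-3.7 42.3 11.4]
t 24.15 pos [0.4942 0.0525 0.2015] F [ 0.1 -9.3  0.3] q [-0.18  0.38 -0.06  1.98  0.03  0.78  0.01] w 0.0859
shift units [ 3.88  0.11 -0.23] rot units [ 0.02 -1.36 -0.06]
t 24.15 pos [0.4942 0.0525 0.2015] F [ 0.1 -9.3  0.3] q [-0.18  0.38 -0.06  1.98  0.03  0.78  0.01] w 0.0859
shift units [ 4.72  0.11 -0.23] rot units [ 0.02 -1.36 -0.06]
```

>>> {"fn": "arm_command", "kwargs": {"delta_pos": [[0, 0.1, -0.2], [0.5, 0, 0], [0.9, 0, 0], [0.9, 0, 0], [0.7, 0, 0], [0, 0, 0]], "rotation": [[0, -0.7, -0.06], [0, -0.65, 0], [0, 0, 0], [0, 0, 0], [0, 0, 0], [0, 0, 0]]}}

```text
clock: 24.75
position: [0.5015, 0.0428, 0.1166]
tool_rot: [0.061, 1.415, -1.247]
force: [0.5, -0.3, 0.5]
grip_width: 0.0855
```

Run:
```python
from h import *
togo(mw(.027,0,.0575),15.4,-.146)
```

```text
t 24.75 pos [0.5015 0.0428 0.1166] F [ 0.5 -0.3  0.5] q [-0.33  0.52  0.04  2.05  0.25  0.58 -0.24] w 0.0855
shift units [ 1.84 -0.03 -0.99] rot units [-0.07  0.09 -0.08]
```

>>> {"fn": "arm_command", "kwargs": {"delta_pos": [[0.2, -0.02, -0.5], [0.4, 0, -0.45], [0.4, 0, 0], [0.3, 0, 0], [0.3, 0, 0], [0, 0, 0]], "rotation": [[-0.07, 0.09, -0.08], [0, 0, 0], [0, 0, 0], [0, 0, 0], [0, 0, 0], [0, 0, 0]]}}

```text
clock: 25.35
position: [0.4972, 0.0661, 0.0665]
tool_rot: [0.031, 1.426, -1.271]
force: [-0.4, 0.6, 0.6]
grip_width: 0.0857
```

Run:
```python
from h import *
togo(mw(.027,0,.0575),15.4,-.146)
```

```text
t 25.35 pos [0.4972 0.0661 0.0665] F [-0.4  0.6  0.6] q [-0.38  0.61  0.05  2.07  0.26  0.48 -0.3 ] w 0.0857
shift units [ 0.31 -0.08  0.05] rot units [ 0.   -0.01 -0.04]
```

>>> {"fn": "arm_command", "kwargs": {"delta_pos": [[0.16, -0.06, 0.05], [0.15, 0, 0], [0, 0, 0]], "rotation": [[0, 0, 0], [0, 0, 0], [0, 0, 0]]}}

```text
clock: 25.65
position: [0.4966, 0.0618, 0.0573]
tool_rot: [0.034, 1.426, -1.269]
force: [0.6, -0.6, 0.4]
grip_width: 0.085
```

>>> {"fn": "arm_command", "kwargs": {"delta_pos": [[0, 0, 0], [0, 0, 0], [0, 0, 0], [0, 0, 0], [0, 0, 0], [0, 0, 0], [0, 0, 0]], "rotation": [[0, 0, 0], [0, 0, 0], [0, 0, 0], [0, 0, 0], [0, 0, 0], [0, 0, 0], [0, 0, 0]], "gripper": 1, "grip_force": 70}}

```text
clock: 26.35
position: [0.495, 0.0611, 0.0582]
tool_rot: [0.015, 1.425, -1.289]
force: [-1.0, -0.1, 0.9]
grip_width: 0.0603
```

Run:
```python
from h import *
togo(mw(.027,0,.0575),15.4,-.146)
ps,s=snap('scene','s8.png')
```

```text
t 26.35 pos [0.495  0.0611 0.0582] F [-1.  -0.1  0.9] q [-0.37  0.63  0.05  2.08  0.26  0.46 -0.3 ] w 0.0603
shift units [ 0.02  0.04 -0.05] rot units [-0.03 -0.01 -0.02]
```

>>> {"fn": "arm_command", "kwargs": {"delta_pos": [[-0.2, 0, 0.03], [-0.4, 0, 0.06], [-0.5, 0, 0.07], [-0.6, 0, 0.09], [-0.8, 0, 0.12], [-0.8, 0, 0.12], [-0.8, 0, 0.12], [0, 0, 0]], "rotation": [[0, 0, 0], [0, 0, 0], [0, 0, 0], [0, 0, 0], [0, 0, 0], [0, 0, 0], [0, 0, 0], [0, 0, 0]]}}

```text
clock: 27.2
position: [0.495, 0.0607, 0.1926]
tool_rot: [0.032, 1.426, -1.272]
force: [0.3, 0.1, -2.4]
grip_width: 0.0601
```

Run:
```python
from h import *
s=monitor.observe(); r=R.from_euler('xyz',s['tool_rot']).as_matrix()
D=np.array([.5735,-.3539,0]); togo(D+[.0075,-.027,.15],15.4,0)
ps,im=snap('scene','s9.png'); p,w=snap('wrist','w9.png')
cv2.imwrite('pics/c9.png',np.hstack([cv2.resize(im[120:270,260:420],(400,375)),cv2.resize(w[30:330,160:480],(400,375))]))
```

```text
t 27.2 pos [0.495  0.0607 0.1926] F [ 0.3  0.1 -2.4] q [-0.34  0.39  0.01  2.    0.2   0.77 -0.21] w 0.0601
shift units [ 3.56 -1.13 14.59] rot units [-0.01  1.38 -0.04]
```

View pics/c9.png

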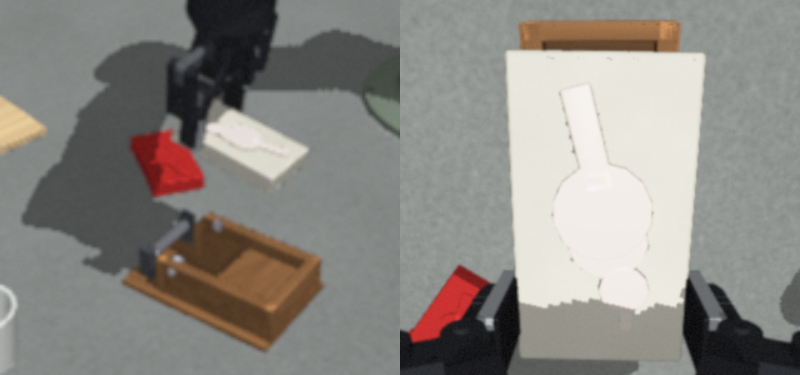

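Run:
```python
from h import *
w=cv2.imread('pics/w9.png'); p=optics.camera_params('wrist'); s=monitor.observe(); r=R.from_euler('xyz',s['tool_rot']).as_matrix()
obj=np.array([[-.055,-.031,0],[-.055,.031,0],[.055,.031,0],[.055,-.031,0]])
pix=np.array([[245.6,71.6],[402.4,73.6],[384.8,316.4],[256,316.4]])
ok,rv,tv=cv2.solvePnP(obj,pix,K(p),np.array(p['dist_coeffs']),flags=cv2.SOLVEPNP_ITERATIVE)
C=rot(p); T=r.T@C@cv2.Rodrigues(rv)[0]; c=r.T@(C@tv.ravel()+p['origin']-s['position'])
print('tile axes in tool',T.round(3),'centre(top) in tool mm',(c*1e3).round(1)); print(cv2.projectPoints(obj,rv,tv,K(p),np.array(p['dist_coeffs']))[0].reshape(-1,2).round(1))
```

```text
tile axes in tool [[-0.033  0.014 -0.999]
 [-0.013  1.     0.014]
 [ 0.999  0.014 -0.033]] centre(top) in tool mm [  1.7   0.4 -32.1]
[[245.5  71.3]
 [402.3  73.8]
 [384.7 316.6]
 [256.4 316.4]]
```

>>> {"fn": "arm_command", "kwargs": {"delta_pos": [[0, 0, 0], [0, 0, 0.3], [0, -0.08, 0.8], [0, -0.08, 0.9], [0, -0.08, 1], [0, -0.08, 1], [0, -0.08, 1], [0, -0.08, 1], [0, -0.08, 1], [0, -0.08, 1]], "rotation": [[0, 0.7, 0], [0, 0.7, 0], [0, 0.1, 0], [0, 0, 0], [0, 0, 0], [0, 0, 0], [0, 0, 0], [0, 0, 0], [0, 0, 0], [0, 0, 0]]}}

```text
clock: 28.3
position: [0.5362, -0.1797, 0.1775]
tool_rot: [-2.706, 1.544, 2.284]
force: [0.2, 0.3, -1.6]
grip_width: 0.06
```

>>> {"fn": "arm_command", "kwargs": {"delta_pos": [[0, -0.08, 1], [0, -0.08, 1], [0, -0.08, 1], [0, -0.08, 1], [0, -0.08, 0.9], [0, -0.08, 0.7], [0, 0, 0.3], [0, 0, 0]], "rotation": [[0, 0, 0], [0, 0, 0], [0, 0, 0], [0, 0, 0], [0, 0, 0], [0, 0, 0], [0, 0, 0], [0, 0, 0]]}}

```text
clock: 29.1
position: [0.5664, -0.3635, 0.1623]
tool_rot: [-2.498, 1.531, 2.488]
force: [-0.4, 0.8, -2.0]
grip_width: 0.06
```

Run:
```python
from h import *
togo((.582,-.385,.10),15.4,.015)
```

```text
t 29.1 pos [ 0.5664 -0.3635  0.1623] F [-0.4  0.8 -2. ] q [ 0.49  0.7  -0.01  1.5  -0.    0.98  0.76] w 0.06
shift units [2.04 0.36 0.9 ] rot units [ 0.04 -0.16  0.23]
```

>>> {"fn": "arm_command", "kwargs": {"delta_pos": [[0.3, 0.18, 0.45], [0.6, 0.18, 0.45], [0.6, 0, 0], [0.5, 0, 0], [0, 0, 0]], "rotation": [[0.04, -0.16, 0.23], [0, 0, 0], [0, 0, 0], [0, 0, 0], [0, 0, 0]]}}

```text
clock: 29.6
position: [0.5846, -0.3792, 0.0978]
tool_rot: [3.127, 1.552, 1.83]
force: [0.4, 0.5, -2.1]
grip_width: 0.0599
```

Run:
```python
from h import *
togo((.582,-.385,.037),15.4,.015)
```

```text
t 29.6 pos [ 0.5846 -0.3792  0.0978] F [ 0.4  0.5 -2.1] q [ 0.5   0.8  -0.01  1.48 -0.    0.87  0.77] w 0.0599
shift units [ 2.02 -0.14  0.2 ] rot units [ 0.05 -0.04 -0.  ]
```

>>> {"fn": "arm_command", "kwargs": {"delta_pos": [[0.4, -0.1, 0.15], [0.5, 0, 0], [0.5, 0, 0], [0.3, 0, 0], [0, 0, 0]], "rotation": [[0, 0, 0], [0, 0, 0], [0, 0, 0], [0, 0, 0], [0, 0, 0]]}}

```text
clock: 30.1
position: [0.5829, -0.3823, 0.0435]
tool_rot: [3.091, 1.552, 1.795]
force: [-0.1, 0.3, -2.6]
grip_width: 0.0598
```

Run:
```python
from h import *
togo((.582,-.385,.034),15.4,.015)
```

```text
t 30.1 pos [ 0.5829 -0.3823  0.0435] F [-0.1  0.3 -2.6] q [ 0.51  0.87 -0.02  1.5  -0.    0.78  0.78] w 0.0598
shift units [ 0.32 -0.06  0.08] rot units [ 0.06 -0.04 -0.01]
```

>>> {"fn": "arm_command", "kwargs": {"delta_pos": [[0.13, 0, 0], [0.1, 0, 0], [0.06, 0, 0], [0, 0, 0]], "rotation": [[0, 0, 0], [0, 0, 0], [0, 0, 0], [0, 0, 0]]}}

```text
clock: 30.5
position: [0.5834, -0.3825, 0.0349]
tool_rot: [3.04, 1.553, 1.745]
force: [0.7, -0.2, -2.5]
grip_width: 0.0601
```

>>> {"fn": "arm_command", "kwargs": {"delta_pos": [[0.05, 0, 0], [0, 0, 0]], "rotation": [[0, 0, 0], [0, 0, 0]]}}

```text
clock: 30.7
position: [0.5837, -0.3826, 0.0338]
tool_rot: [3.004, 1.553, 1.708]
force: [-0.3, 0.2, -1.5]
grip_width: 0.0602
```

>>> {"fn": "arm_command", "kwargs": {"delta_pos": [[0.05, 0, 0], [0.04, 0, 0], [0, 0, 0]], "rotation": [[0, 0, 0], [0, 0, 0], [0, 0, 0]]}}

```text
clock: 31.0
position: [0.5838, -0.3826, 0.0313]
tool_rot: [2.981, 1.554, 1.685]
force: [0.3, 0.0, -1.8]
grip_width: 0.0598
```

>>> {"fn": "arm_command", "kwargs": {"delta_pos": [[0, 0, 0], [0, 0, 0], [0, 0, 0], [0, 0, 0], [0, 0, 0], [0, 0, 0]], "rotation": [[0, 0, 0], [0, 0, 0], [0, 0, 0], [0, 0, 0], [0, 0, 0], [0, 0, 0]], "gripper": -1}}

```text
clock: 31.6
position: [0.5843, -0.3829, 0.032]
tool_rot: [2.92, 1.554, 1.624]
force: [0.4, 0.5, 0.0]
grip_width: 0.0853
```

>>> {"fn": "arm_command", "kwargs": {"delta_pos": [[-0.3, 0, 0], [-0.6, 0, 0], [-1, 0, 0], [-1, 0, 0], [-1, 0, 0], [-1, 0, 0], [-0.5, 0, 1], [0, 0, 1], [0, 0, 1], [0, 0, 0]], "rotation": [[0, 0, 0], [0, 0, 0], [0, 0, 0], [0, 0, 0], [0, 0, 0], [0, 0, 0], [0, 0, 0], [0, 0, 0], [0, 0, 0], [0, 0, 0]]}}

```text
clock: 32.6
position: [0.6103, -0.475, 0.2161]
tool_rot: [2.243, 1.557, 0.949]
force: [-0.5, -1.0, -0.8]
grip_width: 0.0852
```

Run:
```python
from h import *
p,im=snap('top','t10.png'); ps,s=snap('scene','s10.png'); h=cv2.cvtColor(im,cv2.COLOR_BGR2HSV); print(monitor.observe()['clock'])
def box(n,roi,lo,hi,z):
    x0,y0,x1,y1=roi; m=np.zeros(im.shape[:2],np.uint8); m[y0:y1,x0:x1]=cv2.inRange(h,lo,hi)[y0:y1,x0:x1]
    cs=cv2.findContours(m,0,2)[0]
    if cs: r=cv2.minAreaRect(max(cs,key=cv2.contourArea)); print(n,r[2],ray(p,cv2.boxPoints(r),z)[:,:2].mean(0).round(4))
box('handle',(170,140,210,245),(8,80,140),(25,255,255),.024); box('blade',(170,140,210,245),(90,0,110),(170,80,255),.014)
box('tile',(420,135,490,230),(10,0,150),(40,50,255),.031)
cv2.imwrite('pics/c10.png',np.vstack([np.hstack([im[100:260,150:230],im[100:260,410:500],im[100:260,230:410]]),s[130:350,170:520]]))if 0 else cv2.imwrite('pics/c10.png',np.vstack([im[60:260,150:510],s[130:350,160:520]]))
```

```text
32.7
handle 90.0 [0.5024 0.3558]
blade 90.0 [0.6073 0.355 ]
tile 72.89727020263672 [ 0.5769 -0.352 ]
```

View pics/c10.png

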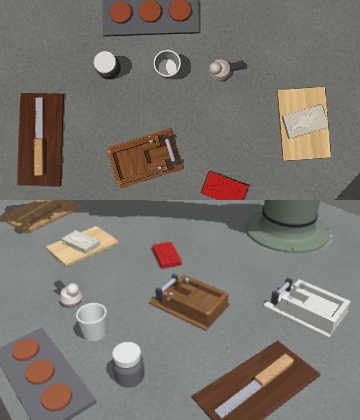

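The top and scene views agree. The tile lies bird-up at the middle of the plywood, about 3 mm off centre. The bar is flat on its board, with mid-length about 7 mm off centre. The jar, pot and bird figure are where they started.

```bash
python3 -c "
from workcell import bot
print(bot.job_done())"
```

```text
the job is handed in; nothing more can be done
None
```

The job is handed in, at 32.7 s on the robot's clock (limit 72 s). I levered the tile's end up over the cross-rod until the clips held it. I then put the bar back on its dark board and laid the tile on the plywood drying board.

What my last checks showed:
- **Tile:** it lies bird face up, flat by eye in the pictures. Its centre measures about 3 mm from the drying board's centre.
- **Bar:** it looks flat on the tool board. Its mid-length measures about 6–7 mm from that board's centre.
- **Jar, pot and bird figure:** they are where they were, judged by eye from the pictures.
- **Tile on the clips:** it stayed up after I pulled the bar out, at the height expected for a 16 mm lift.

Two readings were weaker than I wanted:
- **Prising step:** the wrist force was near zero just after the clips let go, so contact there was not certain. I pressed the bar down a little further until the wrist force and moment showed load and the tile rose about one more pixel.
- **Tile in the gripper:** the close picture suggested the tile sat about 0.03 rad off parallel. I corrected for part of that before setting it down.

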